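# Open the ratchet stop of a topping rack

## Task

Make room for another tub in the topping rack: with the fingertips press the release pad on top of the sliding jaw down and, keeping it down, push the jaw back along its toothed bar, away from the tubs, until it is fully back at the end stop; then let the pad spring up again and move clear. Do not force the jaw against the ratchet, and leave the tubs and the other things on the worktop standing where they are.

Things in the scene. Friction and masses are not known exactly. Their poses are not given: they have to be found in the camera images.
- rack: Fixed aluminium rack, base 345 x 150 x 6 mm. Origin at z = 0 under the toothed bar, at mid-travel of the jaw. +x runs along the bar from the tubs to the open end (robot's left, turned up to 20 degrees), +y to the robot's side, z up. Bar 10 mm wide, z 40 to 54 mm, along y = 0. Fence, 92 mm high, at x = -202 to -210 mm. Tubs stand on the plate at y = -67 mm, tops 81 mm above the worktop.
- jaw (a joint): Slide of the jaw along the bar, m: 0 nearest the tubs, grows towards the open end, 0.130 = against the end stop (fully back). Starts between 0.00 and 0.06. Sliding friction about 6 N. The ratchet (teeth under the bar, 8 mm pitch) stops it on the way to the open end within 10 mm unless the release is kept pressed; towards the tubs it slides freely, so lift straight off the pad.
- release (a joint): Travel of the spring release pad, m: 0 up, 0.010 fully down. At rest it stands at 0 to 0.0045, depending on how the pawl sits on the teeth. The pawl is clear of the teeth beyond 0.005; from 0.0065 it counts as pressed. About 2 N to start, 6 N fully down; springs up when let go, which locks the jaw again.
- release_top (a point): Centre of the top of the release pad (grey, ribbed, 42 mm along the bar x 36 mm across), which rides on the jaw; 95 mm above the worktop when fully up. Its x axis points along the bar to the open end, z up. Moves with the jaw and with the pad.
- post_face (a point): On the jaw's black push post (40 mm wide, 16 mm thick, top 126 mm above the worktop): centre of the part of its upright face that looks at the tubs and stands above the pad, 22 mm along +x from the pad's centre and 15 mm above its top. Fingertips pressing the pad push the jaw by this face. Same axes as the rack.
- end_stop (a point): Steel end stop (70 mm high, 36 mm wide): the face that the back of the jaw's post meets, 103 mm along +x from the rack's origin, 60 mm above the worktop.
- tub_a: Loose clear topping tub, 69 x 69 x 75 mm, in the rack next to the fence; origin at the centre of its underside.
- tub_b: Loose clear topping tub, 69 x 69 x 75 mm, in the rack next to the jaw; origin at the centre of its underside.
- tub_c: Loose clear topping tub with dark pearls, 69 x 69 x 75 mm, on the worktop beyond the open end of the rack; origin under its centre. Not to be moved.
- glass: Loose small glass, 58 mm across, 82 mm high, behind the rack; origin under its centre. Not to be moved.
- shaker: Loose shaker, 44 mm across, 90 mm high, on the robot's side of the rack; origin under its centre. Not to be moved.
- squeeze: Loose white squeeze bottle, 64 mm across, 234 mm high, beyond the fence; origin under its centre. Not to be moved. (Farther right, a tall fixed blender fills the worktop beyond y = -0.4 m at x = 0.3 to 0.6 m.)
Mind the look-alikes: they are no part of the job. Leave any yellow look-alike of the tub_b alone.

How it is judged:
By the outcome, as a careful person would: the job done as asked, in the order asked, and still so for the second after the job is handed in, with the robot touching nothing.
It also fails if it takes over 38 s, if anything falls off the work surface, if the arm or the gripper's body presses on something with over 40 N, if the wrist force passes 120 N, or if a joint passes its speed limit or range.

## Robot

A 7-joint arm with a two-finger parallel gripper is mounted at the origin on a cart in front of the work surface, level with it; the furniture and walls round the work are solid. World frame = base frame: x ahead of the robot, y to its left, z up, the work surface at z = 0. Lengths are in m, angles in rad, forces in N, time in s.
With the tool pointing down it reaches from about 0.35 to 0.9 m from the base axis. Payload 8.1 kg.
Tool frame: the origin (TCP) lies midway between the tips of the shut fingers; the grasp point (between the pads) lies 19 mm behind it (arm.hold_point_z is the z of the grasp point in the tool frame, in m); z points along the fingers, y is the line along which they close (so a half turn about z gives the same grasp; the last joint's range is limited). The gripper opens to 92 mm and grips with 3 to 60 N. Pads are 19 mm wide; open, the fingers measure 130 mm over their backs; the gripper's body (75 mm by 190 mm) begins 47 mm behind the grasp point.
Start: joints at [1.13, 0.434, 0.025, 1.573, -0.012, 1.134, -0.075], TCP at [0.207, -0.59, 0.227] pointing down, gripper open.
Joint ranges: [-2.62, 2.62], [-0.44, 2.09], [-1.27, 1.32], [0.08, 2.57], [-1.32, 4.46], [0.12, 2], [-2.74, 2.74]. Speed limits (rad/s): [2.22, 2.22, 3.01, 3.01, 3.14, 3.14, 3.14].

## Interface

Orientations are given as a rotation vector (axis times angle).
In Python, from cell import arm, get_image, camera_params, job gives the robot as it stands.
- The arm moves only by the tool send_rows, never from a script. Its argument "deltas" is a list of rows, each a list of 3 entries, a list of its own where there are three numbers: the shift along the world's x, y, z in m, then the turn, a rotation vector about the world's x, y, z in rad, then the finger opening in m, from 0 to 0.0918. In form: [[[tx, ty, tz], [ax, ay, az], gripper], ...]. A call has exactly 10 rows; each row shifts and turns the commanded pose from where the row before left it; what a row does not reach is not made up. A row lasts 1/10 s, in which the tool goes at most 50 mm and 8.59 degrees, less where a joint would pass 70% of its speed; a pose out of reach is approached as far as the arm can. A call with a gripper value outside its range is refused whole. The fingers move at their own pace and stop on an object; "force" is the grip in N (left out, the last holds). Time passes only in rows, so rows that do not move let the fingers close, or fill a call up. It gives the time, the measured TCP pose, the force and the opening at its end, in the units of the state.
- arm.observe(): the state, without advancing time (a new reading comes with each control period).
- get_image(name): name is "scene" or "top" or "wrist"; returns the picture (400x640x3 uint8, red, green, blue); there is no depth.
- camera_params(name): a dict with "fov_y" (degrees; the focal length in pixels is half the picture's height over the tangent of half this angle, whatever the lens; pixels are square), "cx", "cy" (the principal point, pixels), "rvec" (rotation vector, rad) and "tvec" (3), from world to camera coordinates, as OpenCV has them. Camera axes: x right, y down, z forward; pixel columns grow to the right and rows downward; lengths in m; the calibration is good to about 2 mm. A picture is of the moment at which its call begins: read the wrist's pose just before it. camera_params takes no time and is no camera call; for the wrist camera it gives the pose at the moment of the call.
- job.sign_off(): hands the job in, once; it reports no verdict.
The state is a dict: "clock": time; "joints": joint angles; "dq": joint speeds; "joint_efforts": joint torques, N m; "position": TCP position; "ee_rot": TCP orientation; "force": force on the tool from outside, world axes, zero at the start; "ft_torque": the same for the moment, N m; "width": opening from 0.0 (shut) to 1.0 (fully open).
Only numpy, scipy, OpenCV 4.12 (cv2) and the standard library are available. Lean on these libraries where they do the work, as an engineer would, in place of code of your own. Each camera call takes 0.05 s, during which the arm holds its last target. There are 200 camera calls.

## Working session

There is one attempt and no reset: what is moved stays moved. The work goes in short steps, Python scripts to look and compute and a tool call to move; the robot and the scene stay as the last step left them, time stands still between calls to the robot, and variables do not carry over. Pictures are saved under pics/ and viewed, on a budget of 10 in all, crops included, one or two more only if the job needs it, and the job is handed in when it is done.

Besides the shell and the picture viewer there is one more tool, called after ">>>" by a JSON object that holds its "method" and its "body", one argument or row to a line. send_rows: Moves the arm, as the interface text tells. Its arguments: {"type":"object","properties":{"deltas":{"type":"array","items":{"type":"array"}},"force":{"type":"number"}},"required":["deltas"]}

```bash
ls; mkdir -p pics; python3 - <<'E'
from cell import arm,get_image,camera_params
import cv2,numpy as np
s=arm.observe();print({k:np.round(v,3) for k,v in s.items()}, arm.hold_point_z)
a=get_image("scene");b=get_image("top")
for n,i in (("scene",a),("top",b)):
    cv2.imwrite(f"pics/{n}0.png",i[...,::-1]);print(camera_params(n))
E
```

```text
pics
{'clock': np.float64(0.0), 'joints': array([ 1.13 ,  0.435,  0.025,  1.574, -0.012,  1.134, -0.075]), 'dq': array([ 0.002, -0.   , -0.001,  0.001, -0.004, -0.   ,  0.001]), 'joint_efforts': array([ 1.0000e-03, -6.6785e+01,  9.8500e-01, -3.1446e+01, -6.1000e-02,
        4.3000e-02,  0.0000e+00]), 'position': array([ 0.207, -0.589,  0.226]), 'ee_rot': array([-3.095e+00, -5.280e-01,  1.000e-03]), 'force': array([-0.248,  0.034,  0.601]), 'ft_torque': array([-0.031, -0.041,  0.069]), 'width': np.float64(1.003)} -0.0188
{'fov_y': 53.50711861236836, 'cx': 315.5226619729779, 'cy': 203.54901684423237, 'rvec': array([ 0.54951778, -2.43453135,  1.52495568]), 'tvec': array([0.53095687, 0.1684065 , 0.80384502])}
{'fov_y': 46.177962349112576, 'cx': 324.80672343879365, 'cy': 200.30842334328466, 'rvec': array([ 2.16367236, -2.09991742,  0.14827988]), 'tvec': array([0.05748761, 0.5708858 , 1.121048  ])}
```

View pics/scene0.png

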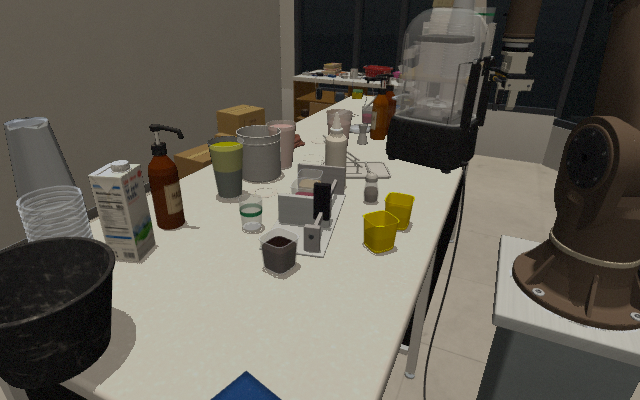

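View pics/top0.png

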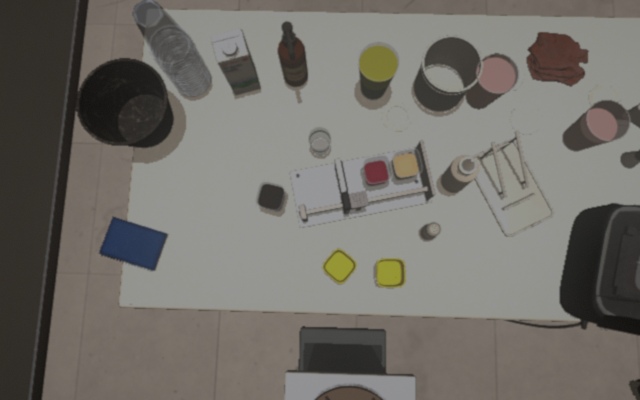

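The scene picture shows the rack at about (310,205), with the black post at (322,200) and the end stop at (313,235). In the top picture the rack spans (290–435, 140–225), with the jaw at about (350,195). The clear tubs sit at (376,172) and (405,165), tub_c at (271,196), the glass at (319,139), the shaker at (430,231) and the squeeze bottle at (462,170). The yellow look-alikes are at (340,266) and (390,272).

The only dark or grey things that could pass for the jaw and pad are:
- jaw post and pad, top picture (345–360, 195)
- end stop, (303,212)
- fence, (427,170)

I'll check the choice in a close crop.

```bash
python3 - <<'E'
import cv2,numpy as np
a=cv2.imread("pics/top0.png")[130:235,280:440];b=cv2.imread("pics/scene0.png")[155:260,255:360]
a=cv2.resize(a,None,fx=5,fy=5,interpolation=cv2.INTER_CUBIC)
cv2.imwrite("pics/c1.png",a)
b=cv2.resize(b,None,fx=5.7,fy=5.7,interpolation=cv2.INTER_CUBIC)
cv2.imwrite("pics/c2.png",b)
E
```

```text
(no output)
```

View pics/c1.png

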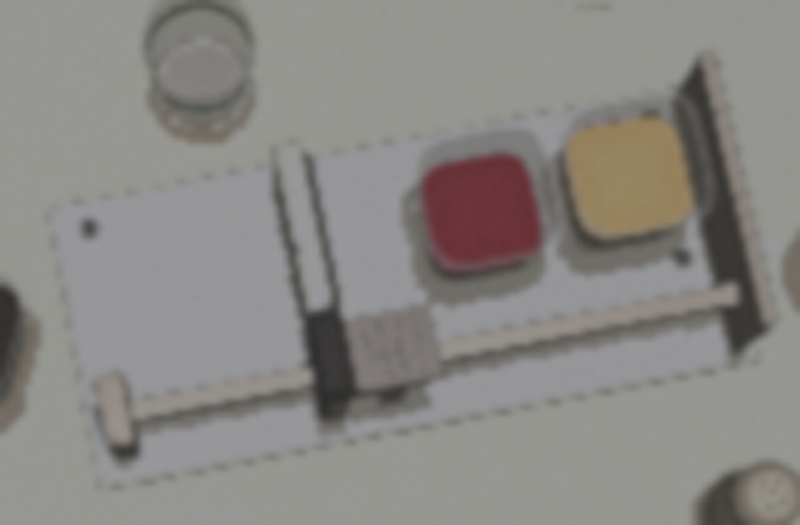

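View pics/c2.png

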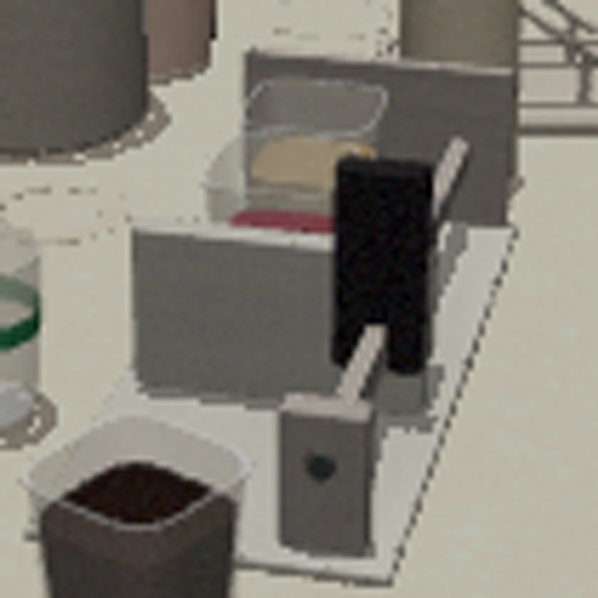

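The choice is clear. In the top picture the ribbed grey pad is centred at crop (396,347), which is pixel (359,199), and the black post is just to its left at crop (325,355). The bar runs from crop (130,410) to (738,293). In the scene crop the post's top edge runs (335,158)–(433,162).

```bash
cat > h.py <<'E'
import numpy as np,cv2
from cell import camera_params
def cam(n):
    p=camera_params(n);R=cv2.Rodrigues(np.array(p["rvec"]))[0];t=np.array(p["tvec"])
    f=200/np.tan(np.radians(p["fov_y"]/2));return np.array([[f,0,p["cx"]],[0,f,p["cy"]],[0,0,1]]),R,t
def ray(c,uv):
    K,R,t=c;d=R.T@np.linalg.inv(K)@np.array([uv[0],uv[1],1.]);return -R.T@t,d/np.linalg.norm(d)
def onz(c,uv,z):
    o,d=ray(c,uv);return o+d*(z-o[2])/d[2]
def tri(c1,u1,c2,u2):
    P=[K@np.c_[R,t] for K,R,t in (c1,c2)]
    X=cv2.triangulatePoints(P[0],P[1],np.array(u1,float).reshape(2,1),np.array(u2,float).reshape(2,1));return (X[:3]/X[3]).ravel()
E
python3 - <<'E'
from h import *
T=cam("top");S=cam("scene");np.set_printoptions(precision=4,suppress=True)
print("cams",-T[1].T@T[2],-S[1].T@S[2])
t=lambda x,y:((x-2)/5+280,(y-2)/5+130)
s=lambda x,y:((x-2.3)/5.7+255,(y-2.3)/5.7+155)
a=onz(T,t(130,410),.054);b=onz(T,t(738,293),.054);d=a-b;print("bar",a,b,np.degrees(np.arctan2(-d[0],d[1])))
for q in((52,208),(98,487),(762,360)):print("plate",onz(T,t(*q),.006))
for z in(.085,.095,):print("pad",z,onz(T,t(396,347),z),[onz(T,t(*q),z)[:2] for q in((350,315),(430,305),(442,378),(356,390))])
print("post",onz(T,t(308,318),.126),onz(T,t(318,395),.126), onz(S,s(335,158),.126),onz(S,s(433,162),.126))
print("tri post",tri(T,t(307,316),S,s(335,158)),tri(T,t(319,397),S,s(433,162)))
print("stop",[onz(T,t(*q),.07) for q in((97,378),(124,373),(134,445),(108,450))])
print("stop scene",onz(S,s(280,408),.07),onz(S,s(375,408),.07))
print("tubs",onz(T,t(482,200),.075),onz(T,t(640,175),.075),"shaker",onz(T,t(765,490),.09),"glass",onz(T,t(198,50),.082),"tubc",onz(T,(271,196),.07))
E
```

```text
cams [0.3877 0.0515 1.1971] [0.2151 0.8146 0.4966]
bar [0.5381 0.1207 0.054 ] [ 0.605  -0.1774  0.054 ] 12.658983733734784
plate [0.649  0.1681 0.006 ]
plate [0.5043 0.1384 0.006 ]
plate [ 0.5796 -0.1992  0.006 ]
pad 0.085 [ 0.5682 -0.0077  0.085 ] [array([0.5831, 0.0147]), array([ 0.5891, -0.0236]), array([ 0.5538, -0.03  ]), array([0.5468, 0.011 ])]
pad 0.095 [ 0.5665 -0.0071  0.095 ] [array([0.5814, 0.0151]), array([ 0.5873, -0.0229]), array([ 0.5523, -0.0292]), array([0.5454, 0.0114])]
post [0.574  0.0355 0.126 ] [0.5381 0.03   0.126 ] [0.5827 0.0225 0.126 ] [0.5444 0.0079 0.126 ]
tri post [0.5747 0.0364 0.1325] [0.5357 0.0296 0.136 ]
stop [array([0.5512, 0.1364, 0.07  ]), array([0.554 , 0.1233, 0.07  ]), array([0.519 , 0.1172, 0.07  ]), array([0.5162, 0.1296, 0.07  ])]
stop scene [0.5526 0.1346 0.07  ] [0.5199 0.1183 0.07  ]
tubs [ 0.6437 -0.0487  0.075 ] [ 0.6584 -0.1256  0.075 ] shaker [ 0.504  -0.1826  0.09  ] glass [0.7137 0.0923 0.082 ] tubc [0.5719 0.2056 0.07  ]
```

Rack axis: ex ≈ (-0.218, 0.976), 12.6° from world y. The pad centre is at about (0.567, -0.007), so the jaw is at s ≈ 0.037 with about 93 mm to go. Next I'll go to a hover with the fingers shut and the closing line across the bar, then check with the wrist camera.

>>> {"method": "send_rows", "body": {
  "deltas": [
    [[0, 0.04, 0], [0, 0, 0], 0.0],
    [[0, 0.04, 0], [0, 0, 0], 0.0],
    [[0, 0.04, 0], [0, 0, 0], 0.0],
    [[0, 0.04, 0], [0, 0, 0], 0.0],
    [[0, 0.04, 0], [0, 0, 0], 0.0],
    [[0.02, 0.03, 0], [0, 0, 0.1], 0.0],
    [[0.02, 0.03, 0], [0, 0, 0.1], 0.0],
    [[0.02, 0.03, 0], [0, 0, 0.1], 0.0],
    [[0.02, 0.03, 0], [0, 0, 0.1], 0.0],
    [[0.02, 0.03, 0], [0, 0, 0.1], 0.0]
  ],
  "force": 20
}}

```text
clock: 1.1
position: [0.3075, -0.2383, 0.2267]
ee_rot: [2.867, 1.283, -0.0]
force: [1.2, 0.8, -0.3]
width: 0.181
```

>>> {"method": "send_rows", "body": {
  "deltas": [
    [[0.024, 0.019, 0], [0, 0, 0.095], 0.0],
    [[0.024, 0.019, 0], [0, 0, 0.095], 0.0],
    [[0.024, 0.019, 0], [0, 0, 0.095], 0.0],
    [[0.024, 0.019, 0], [0, 0, 0.095], 0.0],
    [[0.024, 0.019, 0], [0, 0, 0.095], 0.0],
    [[0.024, 0.019, 0], [0, 0, 0.095], 0.0],
    [[0.024, 0.019, 0], [0, 0, 0.095], 0.0],
    [[0.024, 0.019, 0], [0, 0, 0.095], 0.0],
    [[0.024, 0.019, 0], [0, 0, 0.095], 0.0],
    [[0.024, 0.019, 0], [0, 0, 0.095], 0.0]
  ]
}}

```text
clock: 2.1
position: [0.5478, -0.049, 0.2264]
ee_rot: [-1.963, -2.452, 0.001]
force: [-0.3, -0.3, 1.0]
width: 0.003
```

```bash
python3 - <<'E'
from h import *
from cell import arm,get_image
import pickle
s=arm.observe();print(s["clock"],s["position"],s["ee_rot"],s["force"],s["width"],s["joints"])
pickle.dump(cam("wrist"),open("w1.pkl","wb"));i=get_image("wrist");cv2.imwrite("pics/w1.png",i[...,::-1])
from scipy.spatial.transform import Rotation as Ro
print(Ro.from_rotvec(s["ee_rot"]).as_matrix().round(3))
E
```

```text
2.1 [ 0.54775115 -0.04898175  0.22637739] [-1.96316234e+00 -2.45206008e+00  6.33902213e-04] [-0.27129404 -0.31493925  0.99218956] 0.003272493436961848 [ 0.39681064  0.37060583 -0.54058241  1.72365391  0.20999776  1.10594281
  0.01190846]
[[-0.219  0.976 -0.001]
 [ 0.976  0.219 -0.   ]
 [ 0.    -0.001 -1.   ]]
```

View pics/w1.png

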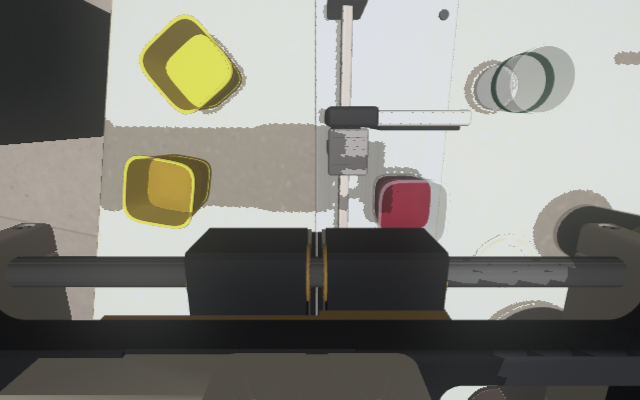

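The wrist view shows the ribbed pad at (328–368, 128–174), the post top at (325–378, 107–126), the bar along column 345 and the shut fingers at about (317, 230–310). I'll line up sideways, come down a little and measure from this second place.

>>> {"method": "send_rows", "body": {
  "deltas": [
    [[0.009, 0.002, -0.015], [0, 0, 0], 0.0],
    [[0.009, 0.002, -0.015], [0, 0, 0], 0.0],
    [[0.009, 0.002, -0.01], [0, 0, 0], 0.0],
    [[0, 0, 0], [0, 0, 0], 0.0],
    [[0, 0, 0], [0, 0, 0], 0.0],
    [[0, 0, 0], [0, 0, 0], 0.0],
    [[0, 0, 0], [0, 0, 0], 0.0],
    [[0, 0, 0], [0, 0, 0], 0.0],
    [[0, 0, 0], [0, 0, 0], 0.0],
    [[0, 0, 0], [0, 0, 0], 0.0]
  ]
}}

```text
clock: 3.15
position: [0.5741, -0.0438, 0.1869]
ee_rot: [1.968, 2.448, 0.0]
force: [0.2, -0.1, -0.5]
width: 0.003
```

```bash
python3 - <<'E'
from h import *
from cell import arm,get_image
import pickle
s=arm.observe();print(s["clock"],s["position"],s["force"])
pickle.dump(cam("wrist"),open("w2.pkl","wb"));i=get_image("wrist")[...,::-1];cv2.imwrite("pics/w2.png",i)
a=cv2.imread("pics/w1.png")[90:190,300:400]
c=pickle.load(open("w2.pkl","rb"));uv=c[0]@(c[1]@np.array([.567,-.007,.095])+c[2]);uv=uv/uv[2];print(uv)
u,v=int(uv[0])-50,max(0,int(uv[1])-50);print(u,v)
b=i[v:v+100,u:u+100]
cv2.imwrite("pics/c3.png",np.hstack([cv2.resize(x,(400,400),interpolation=cv2.INTER_CUBIC) for x in(a,b)]))
E
```

```text
3.15 [ 0.57411615 -0.04380859  0.18694979] [ 0.2235267  -0.14724309 -0.47246399]
[318.81830723 155.61947877   1.        ]
268 105
```

View pics/c3.png

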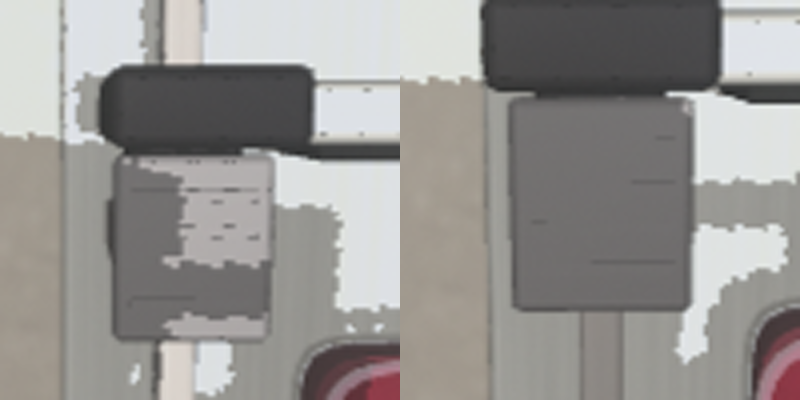

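Pad corners at 4x. View 1: (115,155), (273,153), (270,340), (115,340). View 2: (110,98), (293,98), (291,309), (112,309). The post's top edge on the tub side is at row 150 in view 1 and row 92 in view 2.

```bash
python3 - <<'E'
from h import *
import pickle
np.set_printoptions(precision=4,suppress=True)
A,B=[pickle.load(open(f"w{k}.pkl","rb")) for k in(1,2)]
o=lambda q,u,v:((q[0]-1.5)/4+u,(q[1]-1.5)/4+v)
ex=np.array([-.219,.976]);ey=np.array([-.976,-.219])
X=[]
for p,q in zip([(115,155),(273,153),(270,340),(115,340)],[(110,98),(293,98),(291,309),(112,309)]):
    a,b=o(p,300,90),o(q,268,105);x=tri(A,a,B,b);X.append(x);print(x,onz(A,a,.093),onz(B,b,.093))
c=np.mean(X,0);print("c",c)
for C,P,u,v in((A,[(115,155),(273,153),(270,340),(115,340)],300,90),(B,[(110,98),(293,98),(291,309),(112,309)],268,105)):
    Q=np.array([onz(C,o(p,u,v),.093) for p in P]);m=Q.mean(0);print("ctr",m,"len",np.linalg.norm((Q[0]-Q[3])[:2]),np.linalg.norm((Q[0]-Q[1])[:2]))
    r=m[:2]-[.5741,-.0438];print("from TCP: ex",r@ex,"ey",r@ey)
print("post top corners",tri(A,o((103,85),300,90),B,o((86,15),268,105)),tri(A,o((313,100),300,90),B,o((317,40),268,105)))
b1=onz(B,o((203,395),268,105),.054);print(b1)
E
```

```text
[0.5448 0.0084 0.0884] [0.5446 0.0085 0.093 ] [0.5451 0.0085 0.093 ]
[0.5795 0.0163 0.0866] [0.5784 0.0165 0.093 ] [0.5791 0.0161 0.093 ]
[ 0.5881 -0.0236  0.0945] [ 0.5885 -0.0239  0.093 ] [ 0.5883 -0.0238  0.093 ]
[ 0.5537 -0.031   0.0957] [ 0.554  -0.0316  0.093 ] [ 0.5536 -0.0314  0.093 ]
c [ 0.5665 -0.0075  0.0913]
ctr [ 0.5664 -0.0076  0.093 ] len 0.04118602809251245 0.03476155114537805
from TCP: ex 0.037020780166527975 ey -0.0003771328181951276
ctr [ 0.5665 -0.0077  0.093 ] len 0.04088901896077539 0.03487024850039875
from TCP: ex 0.03693357731542518 ey -0.0005055396720055495
post top corners [0.5385 0.0223 0.1026] [0.5777 0.0269 0.1301]
[ 0.5775 -0.0548  0.054 ]
```

>>> {"method": "send_rows", "body": {
  "deltas": [
    [[-0.003, 0.014, 0], [0, 0, 0], 0.0],
    [[-0.003, 0.014, 0], [0, 0, 0], 0.0],
    [[-0.003, 0.013, 0], [0, 0, 0], 0.0],
    [[0, 0, -0.016], [0, 0, 0], 0.0],
    [[0, 0, -0.016], [0, 0, 0], 0.0],
    [[0, 0, -0.016], [0, 0, 0], 0.0],
    [[0, 0, -0.016], [0, 0, 0], 0.0],
    [[0, 0, -0.016], [0, 0, 0], 0.0],
    [[0, 0, 0], [0, 0, 0], 0.0],
    [[0, 0, 0], [0, 0, 0], 0.0]
  ]
}}

```text
clock: 4.2
position: [0.5649, -0.0016, 0.1071]
ee_rot: [-1.966, -2.45, -0.0]
force: [-0.4, -0.3, 0.5]
width: 0.005
```

>>> {"method": "send_rows", "body": {
  "deltas": [
    [[0, 0, -0.002], [0, 0, 0], 0.0],
    [[0, 0, -0.002], [0, 0, 0], 0.0],
    [[0, 0, -0.002], [0, 0, 0], 0.0],
    [[0, 0, -0.002], [0, 0, 0], 0.0],
    [[0, 0, -0.002], [0, 0, 0], 0.0],
    [[0, 0, -0.002], [0, 0, 0], 0.0],
    [[0, 0, -0.001], [0, 0, 0], 0.0],
    [[0, 0, -0.001], [0, 0, 0], 0.0],
    [[0, 0, 0], [0, 0, 0], 0.0],
    [[0, 0, 0], [0, 0, 0], 0.0]
  ]
}}

```text
clock: 5.2
position: [0.5651, -0.0027, 0.0927]
ee_rot: [-1.968, -2.449, -0.0]
force: [-0.0, -0.4, -0.0]
width: 0.005
```

>>> {"method": "send_rows", "body": {
  "deltas": [
    [[0, 0, -0.001], [0, 0, 0], 0.0],
    [[0, 0, -0.001], [0, 0, 0], 0.0],
    [[0, 0, -0.001], [0, 0, 0], 0.0],
    [[0, 0, -0.001], [0, 0, 0], 0.0],
    [[0, 0, 0], [0, 0, 0], 0.0],
    [[0, 0, 0], [0, 0, 0], 0.0],
    [[0, 0, 0], [0, 0, 0], 0.0],
    [[0, 0, 0], [0, 0, 0], 0.0],
    [[0, 0, 0], [0, 0, 0], 0.0],
    [[0, 0, 0], [0, 0, 0], 0.0]
  ]
}}

```text
clock: 6.2
position: [0.5652, -0.0027, 0.0888]
ee_rot: [1.968, 2.449, 0.0]
force: [-0.2, -0.1, 3.6]
width: 0.006
```

>>> {"method": "send_rows", "body": {
  "deltas": [
    [[0, 0, -0.001], [0, 0, 0], 0.0],
    [[0, 0, -0.001], [0, 0, 0], 0.0],
    [[0, 0, 0], [0, 0, 0], 0.0],
    [[0, 0, 0], [0, 0, 0], 0.0],
    [[0, 0, 0], [0, 0, 0], 0.0],
    [[0, 0, 0], [0, 0, 0], 0.0],
    [[0, 0, 0], [0, 0, 0], 0.0],
    [[0, 0, 0], [0, 0, 0], 0.0],
    [[0, 0, 0], [0, 0, 0], 0.0],
    [[0, 0, 0], [0, 0, 0], 0.0]
  ]
}}

```text
clock: 7.2
position: [0.5652, -0.0027, 0.0868]
ee_rot: [1.968, 2.449, 0.0]
force: [1.6, 1.0, 4.3]
width: 0.004
```

>>> {"method": "send_rows", "body": {
  "deltas": [
    [[0, 0, -0.0005], [0, 0, 0], 0.0],
    [[0, 0, -0.0005], [0, 0, 0], 0.0],
    [[0, 0, -0.0005], [0, 0, 0], 0.0],
    [[0, 0, 0], [0, 0, 0], 0.0],
    [[0, 0, 0], [0, 0, 0], 0.0],
    [[0, 0, 0], [0, 0, 0], 0.0],
    [[0, 0, 0], [0, 0, 0], 0.0],
    [[0, 0, 0], [0, 0, 0], 0.0],
    [[0, 0, 0], [0, 0, 0], 0.0],
    [[0, 0, 0], [0, 0, 0], 0.0]
  ]
}}

```text
clock: 8.2
position: [0.5652, -0.0027, 0.0853]
ee_rot: [1.968, 2.449, 0.0]
force: [1.6, 0.3, 6.0]
width: 0.007
```

Pad is fully down (6 N at z = 0.0853). Now slide gently into the post.

>>> {"method": "send_rows", "body": {
  "deltas": [
    [[-0.0003, 0.0013, 0], [0, 0, 0], 0.0],
    [[-0.0003, 0.0013, 0], [0, 0, 0], 0.0],
    [[-0.0003, 0.0013, 0], [0, 0, 0], 0.0],
    [[-0.0003, 0.0013, 0], [0, 0, 0], 0.0],
    [[-0.0003, 0.0013, 0], [0, 0, 0], 0.0],
    [[-0.0003, 0.0013, 0], [0, 0, 0], 0.0],
    [[-0.0003, 0.0013, 0], [0, 0, 0], 0.0],
    [[-0.0003, 0.0013, 0], [0, 0, 0], 0.0],
    [[-0.0003, 0.0013, 0], [0, 0, 0], 0.0],
    [[-0.0003, 0.0013, 0], [0, 0, 0], 0.0]
  ]
}}

```text
clock: 9.2
position: [0.5625, 0.0081, 0.0853]
ee_rot: [1.969, 2.446, -0.003]
force: [2.1, -6.1, 7.1]
width: 0.004
```

>>> {"method": "send_rows", "body": {
  "deltas": [
    [[-0.0007, 0.003, 0], [0, 0, 0], 0.0],
    [[-0.0007, 0.003, 0], [0, 0, 0], 0.0],
    [[-0.0007, 0.003, 0], [0, 0, 0], 0.0],
    [[-0.0007, 0.003, 0], [0, 0, 0], 0.0],
    [[-0.0007, 0.003, 0], [0, 0, 0], 0.0],
    [[-0.0007, 0.003, 0], [0, 0, 0], 0.0],
    [[-0.0007, 0.003, 0], [0, 0, 0], 0.0],
    [[-0.0007, 0.003, 0], [0, 0, 0], 0.0],
    [[-0.0007, 0.003, 0], [0, 0, 0], 0.0],
    [[-0.0007, 0.003, 0], [0, 0, 0], 0.0]
  ]
}}

```text
clock: 10.2
position: [0.5556, 0.0382, 0.0853]
ee_rot: [1.969, 2.445, -0.002]
force: [2.9, -6.1, 6.7]
width: 0.006
```

>>> {"method": "send_rows", "body": {
  "deltas": [
    [[-0.001, 0.0045, 0], [0, 0, 0], 0.0],
    [[-0.001, 0.0045, 0], [0, 0, 0], 0.0],
    [[-0.001, 0.0045, 0], [0, 0, 0], 0.0],
    [[-0.001, 0.0045, 0], [0, 0, 0], 0.0],
    [[-0.001, 0.0045, 0], [0, 0, 0], 0.0],
    [[-0.001, 0.0045, 0], [0, 0, 0], 0.0],
    [[-0.001, 0.0045, 0], [0, 0, 0], 0.0],
    [[-0.001, 0.0045, 0], [0, 0, 0], 0.0],
    [[-0.001, 0.0045, 0], [0, 0, 0], 0.0],
    [[-0.001, 0.0045, 0], [0, 0, 0], 0.0]
  ]
}}

```text
clock: 11.2
position: [0.5455, 0.0832, 0.0853]
ee_rot: [1.969, 2.446, -0.003]
force: [1.6, -6.8, 7.8]
width: 0.005
```

>>> {"method": "send_rows", "body": {
  "deltas": [
    [[-0.0003, 0.0012, 0], [0, 0, 0], 0.0],
    [[-0.0003, 0.0012, 0], [0, 0, 0], 0.0],
    [[-0.0003, 0.0012, 0], [0, 0, 0], 0.0],
    [[-0.0003, 0.0012, 0], [0, 0, 0], 0.0],
    [[-0.0003, 0.0012, 0], [0, 0, 0], 0.0],
    [[-0.0003, 0.0012, 0], [0, 0, 0], 0.0],
    [[-0.0003, 0.0012, 0], [0, 0, 0], 0.0],
    [[-0.0003, 0.0012, 0], [0, 0, 0], 0.0],
    [[-0.0003, 0.0012, 0], [0, 0, 0], 0.0],
    [[-0.0003, 0.0012, 0], [0, 0, 0], 0.0]
  ]
}}

```text
clock: 12.2
position: [0.5434, 0.0926, 0.0853]
ee_rot: [1.97, 2.442, -0.005]
force: [4.9, -16.5, 8.5]
width: 0.006
```

Force rises at y = 0.0926. A small extra push will confirm the end stop.

>>> {"method": "send_rows", "body": {
  "deltas": [
    [[-0.0002, 0.001, 0], [0, 0, 0], 0.0],
    [[-0.0002, 0.001, 0], [0, 0, 0], 0.0],
    [[0, 0, 0], [0, 0, 0], 0.0],
    [[0, 0, 0], [0, 0, 0], 0.0],
    [[0, 0, 0], [0, 0, 0], 0.0],
    [[0, 0, 0], [0, 0, 0], 0.0],
    [[0, 0, 0], [0, 0, 0], 0.0],
    [[0, 0, 0], [0, 0, 0], 0.0],
    [[0, 0, 0], [0, 0, 0], 0.0],
    [[0, 0, 0], [0, 0, 0], 0.0]
  ]
}}

```text
clock: 13.2
position: [0.5434, 0.0925, 0.0853]
ee_rot: [1.971, 2.439, -0.008]
force: [5.3, -18.9, 9.2]
width: 0.006
```

```bash
python3 - <<'E'
from h import *
from cell import arm,get_image
s=arm.observe();print(s["clock"],s["position"],s["force"])
a=get_image("scene")[...,::-1];b=get_image("top")[...,::-1]
cv2.imwrite("pics/s2.png",a);cv2.imwrite("pics/t2.png",b)
cv2.imwrite("pics/c4.png",cv2.resize(a[150:270,240:400],None,fx=5,fy=5,interpolation=cv2.INTER_CUBIC))
E
```

```text
13.2 [0.54339078 0.09251711 0.08531285] [  5.33761561 -18.93855145   9.2471835 ]
```

View pics/c4.png

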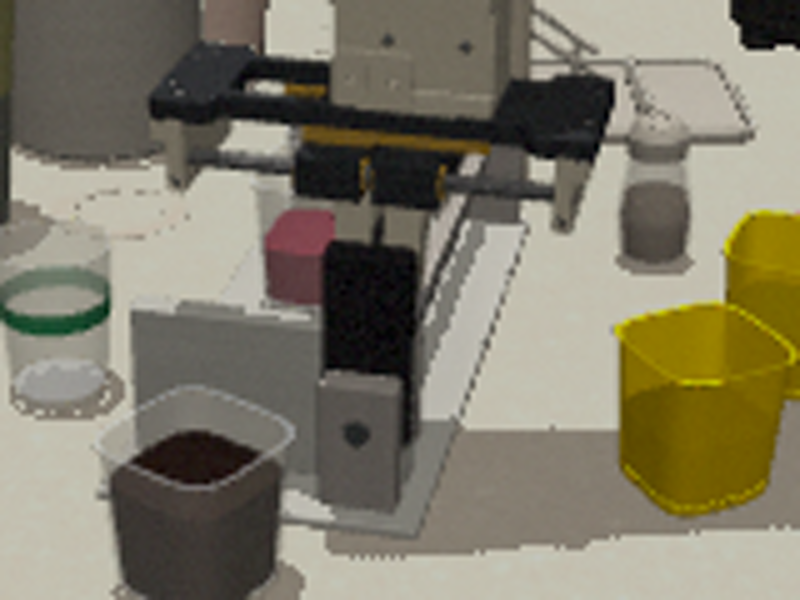

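The post is against the end stop: position held at 0.0925 while the force rose to 19 N. I'll relax part of the push without moving the jaw, then lift straight up.

>>> {"method": "send_rows", "body": {
  "deltas": [
    [[0.0002, -0.001, 0], [0, 0, 0], 0.0],
    [[0.0002, -0.001, 0], [0, 0, 0], 0.0],
    [[0.0002, -0.001, 0], [0, 0, 0], 0.0],
    [[0, 0, 0.003], [0, 0, 0], 0.0],
    [[0, 0, 0.004], [0, 0, 0], 0.0],
    [[0, 0, 0.008], [0, 0, 0], 0.0],
    [[0, 0, 0.015], [0, 0, 0], 0.0],
    [[0, 0, 0.02], [0, 0, 0], 0.0],
    [[0, 0, 0.02], [0, 0, 0], 0.0],
    [[0, 0, 0.02], [0, 0, 0], 0.0]
  ]
}}

```text
clock: 14.3
position: [0.5412, 0.0957, 0.175]
ee_rot: [-1.967, -2.447, 0.003]
force: [0.8, -0.0, -0.7]
width: 0.007
```

>>> {"method": "send_rows", "body": {
  "deltas": [
    [[0, 0, 0.03], [0, 0, 0], 0.0],
    [[0, 0, 0.03], [0, 0, 0], 0.0],
    [[-0.02, -0.02, 0], [0, 0, 0], 0.0],
    [[-0.03, -0.03, 0], [0, 0, 0], 0.0],
    [[-0.03, -0.03, 0], [0, 0, 0], 0.0],
    [[-0.03, -0.03, 0], [0, 0, 0], 0.0],
    [[-0.03, -0.03, 0], [0, 0, 0], 0.0],
    [[-0.02, -0.02, 0], [0, 0, 0], 0.0],
    [[0, 0, 0], [0, 0, 0], 0.0],
    [[0, 0, 0], [0, 0, 0], 0.0]
  ]
}}

```text
clock: 15.3
position: [0.3817, -0.064, 0.235]
ee_rot: [-1.97, -2.447, 0.001]
force: [1.3, 0.8, 0.5]
width: 0.003
```

```bash
python3 - <<'E'
from h import *
from cell import arm,get_image
s=arm.observe();print(s["clock"],s["position"],s["force"])
a=get_image("scene")[...,::-1];b=get_image("top")[...,::-1]
cv2.imwrite("pics/s3.png",a);cv2.imwrite("pics/t3.png",b)
f=lambda x:cv2.resize(x,(400,400),interpolation=cv2.INTER_CUBIC)
t=cv2.resize(b[110:270,250:470],None,fx=2.7,fy=2.7,interpolation=cv2.INTER_CUBIC)[:400]
cv2.imwrite("pics/c5.png",np.hstack([t[:,:500][:400],cv2.resize(a[160:260,250:325],(300,400))]))
E
```

```text
15.3 [ 0.3817189  -0.06397082  0.23498609] [1.29004231 0.78115495 0.4792684 ]
```

View pics/c5.png

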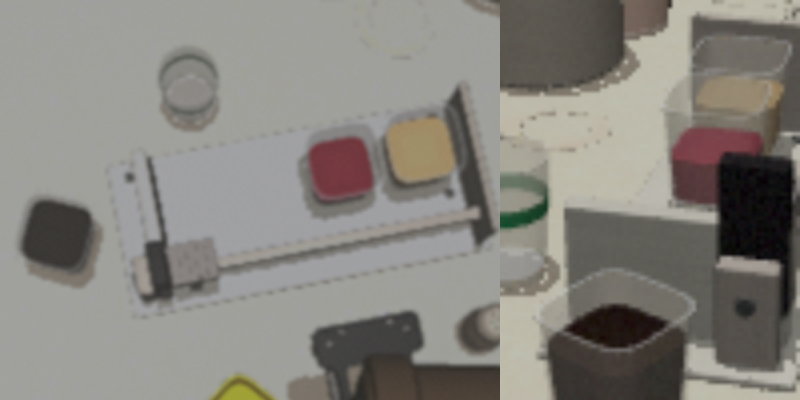

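The jaw sits against the end stop, with the pad at crop (192,263) and the tubs, tub_c and glass where they were. One numeric check before handing in.

```bash
python3 - <<'E'
from h import *
from cell import arm
T=cam("top");a=cv2.imread("pics/top0.png");b=cv2.imread("pics/t3.png")
p=onz(T,(250+192/2.7,110+263/2.7),.094)[:2];ex=np.array([-.219,.976])
print("pad",p,"moved",(p-[.5665,-.0076])@ex,"to stop",(np.array([.5365,.1202])-p)@ex-.038)
g=lambda i,x,y,r=16:cv2.cvtColor(i[y-r:y+r,x-r:x+r],cv2.COLOR_BGR2GRAY).astype(np.float32)
for n,x,y in(("a",405,165),("b",376,172),("c",271,196),("glass",319,139),("shaker",432,229),("squeeze",462,170),("y1",340,266),("y2",390,272)):
    print(n,np.round(cv2.phaseCorrelate(g(a,x,y),g(b,x,y),cv2.createHanningWindow((32,32),cv2.CV_32F)),2) if 0 else cv2.phaseCorrelate(g(a,x,y),g(b,x,y),cv2.createHanningWindow((32,32),cv2.CV_32F)))
E
```

```text
pad [0.54392238 0.08180214] moved 0.0922009889365282 to stop 0.0011018110634717984
a ((0.09580170781484298, -0.056111156383099825), 0.947899054735899)
b ((-0.08864988465581902, 0.004623644244496461), 0.9280213532038033)
c ((0.013482863818925495, -0.0018104147798894132), 0.9323489656671882)
glass ((0.003297580397655153, 0.10259015399951288), 0.9545234791003168)
shaker ((0.03202915568836673, -0.03983784034406668), 0.9913870585151017)
squeeze ((1.9528212584211122, -0.9707130108764588), 0.9956160336732864)
y1 ((0.06951257680261236, 0.05053667668942907), 0.920107559999451)
y2 ((-14.781656644239881, 13.99594472605147), 0.18513855431228876)
```

The squeeze bottle reads a 2 px shift, while y2 is just hidden by the arm. I'll look at the bottle before and after.

```bash
python3 - <<'E'
from h import *
r=[]
for n in("top0","t2","t3"):
    i=cv2.imread(f"pics/{n}.png");r.append(cv2.resize(i[135:200,430:495],(266,266),interpolation=cv2.INTER_CUBIC))
q=[]
for n in("scene0","s2","s3"):
    i=cv2.imread(f"pics/{n}.png");q.append(cv2.resize(i[105:185,305:385],(266,266),interpolation=cv2.INTER_CUBIC))
cv2.imwrite("pics/c6.png",np.vstack([np.hstack(r),np.hstack(q)]))
E
```

```text
(no output)
```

View pics/c6.png

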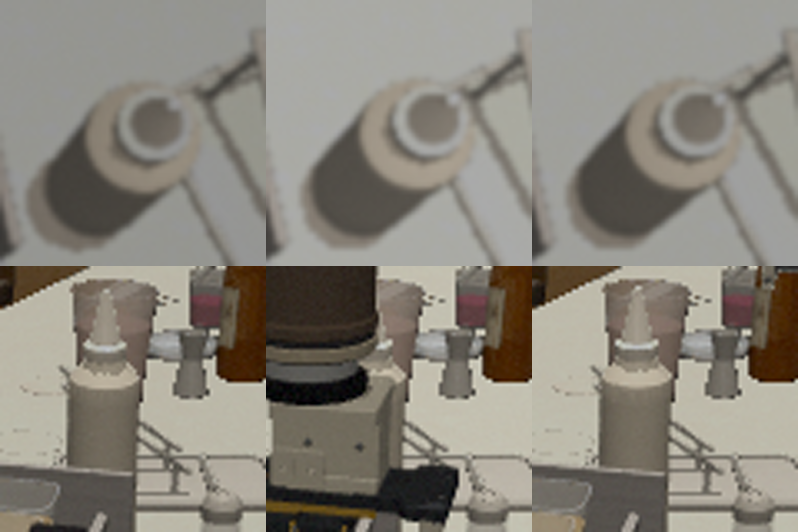

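The squeeze bottle was nudged about 4–5 mm early in the approach and is still standing upright. It hasn't moved since. Touching such a tall bottle again would risk more than it would mend, so I'm leaving it. The arm is clear of everything, so I'm handing in.

```bash
python3 - <<'E'
from cell import job,arm
print(job.sign_off());print(arm.observe()["clock"])
E
```

```text
the job is handed in; nothing more can be done
None
the job is handed in; nothing more can be done
```

The jaw is fully back at the end stop, but the squeeze bottle got nudged about 4–5 mm along the way, so not everything stayed exactly where it was.

**What I did:** I pressed the release pad fully down with the shut fingertips (about 6 N at z = 0.085 m). Keeping it down, I pushed the jaw by its post, with about 6 N of drag. At the end stop the position held while the push rose to about 19 N. I eased off part of the push, lifted straight up and moved clear. I handed in at a clock of about 15.5 s.

**Last checks:**
- **Jaw:** it moved 92 mm, and the gap to the end stop measures about 1 mm, which is within calibration error. My finger-position estimate for the stop was about 3 mm farther on.
- **Release pad:** I did not measure that it sprang back up. The force on the tool was zero after lifting.
- **Things unmoved:** both rack tubs, tub_c, the glass, the shaker and one yellow look-alike shifted less than 0.15 px.
- **Not checked:** the other yellow look-alike was hidden by the arm.
- **Failed check:** the squeeze bottle shifted about 2 px in the top view, which is the 4–5 mm. The nudge came before the jaw reached the stop, most likely on the approach. The bottle still stands upright, and I left it rather than risk tipping it.

I viewed 9 pictures.

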